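Hold the hidden lamp bolt at a painter's stall

TASK

The lamp on the painter's table droops because its pivot bolt is loose. Lay the paint brush that lies across the top of the lamp stand in the brush tray and let go of it; then reach down into the gap behind the bracket, grasp the square bolt head, turn the bolt until the lamp arm is level, and finish while still gripping the head firmly so that the bolt cannot turn back and I can tighten the wing nut. Turn the lamp only by the bolt head, do not touch the lamp arm itself, and leave the bottle, jar and bowl where they stand.

Things in the scene. Friction and masses are not known exactly. Their poses are not given: they have to be found in the camera images.
- stand: Lamp stand fixed to the table, 215 mm tall; place and yaw (+-0.45 rad) vary. Origin on the table below the bolt head; z up, x along the bolt towards the lamp side, y along the level lamp arm. Steel base 170 x 150 x 10 mm; wooden post at x -41 to -23 mm, steel bracket plate at x 23 to 28 mm with its top bent over to x = 50 mm; both 60 mm wide in y and 215 mm high.
- gap_mouth (a point): Centre of the mouth of the gap between post and bracket, 215 mm above the table and 25 mm straight above the bolt head's centre; axes as the stand's. The gap is 46 mm wide in x (+-23 mm), open at the top and at both ends in y; post and bracket span +-30 mm in y.
- bolt_head (a point): Square steel bolt head in the gap (bolt_c0): 18 mm thick along x (bolt axis), 22 x 22 mm in y and z. This point is its centre, which does not move. It turns about x rigidly with the lamp, its y axis parallel to the lamp arm: flats vertical and horizontal when the lamp is level. A rubber bushing fills the 14 mm to the bracket (+x); 14 mm are free to the post (-x).
- bolt (a joint): Angle of the bolt, head and lamp about the stand's x axis, rad: 0 = lamp arm level, negative = drooping, positive = above level. Range -0.65 to 0.40, starts drooping between about -0.5 and -0.3. Weight and a springy bushing turn it back to droop (about 0.1 N m at level) once let go.
- lamp (a point): Lamp arm, rigid with the bolt, beyond the bracket: a flat aluminium bar (bolt_c1) 6 x 250 x 18 mm, 31 to 37 mm along x and -20 to 230 mm along y from bolt_head; under its end a black lamp head (bolt_c2) 34 x 100 x 22 mm (x 17 to 51 mm). Wing nut (bolt_c3) on the bolt axis at x 41 to 51 mm. Do not touch them. This point: on the bar over the lamp head's middle, 185 mm from the bolt axis.
- brush: Flat-handled wooden paint brush, 146 mm long along its x (-65 to +81 mm from the origin; bristles at +x), 14 to 15 mm wide in y, 10 mm thick; 30 g. Origin at the centre of its underside, near its balance point; z up. Starts lying flat on the tops of post and bracket (underside at 215 mm), across the gap and over the bolt head, roughly along the stand's x.
- tray: Open wooden brush tray, fixed, 220 (x) x 130 (y) x 22 mm tall outside, walls and floor 5 mm thick. Origin at the centre of its underside; position and yaw vary. The brush fits lengthwise.
- paint_bottle: Paint bottle with a tan cap, 38 mm across, 100 mm tall; origin at its underside. Leave alone.
- paint_jar: Squat paint jar with a black lid, 56 mm across, 60 mm tall; origin at its underside. Leave alone.
- water_bowl: Blue water bowl, 100 mm across, 55 mm tall; origin at its underside. Leave alone.

How it is judged:
By the outcome, as a careful person would: the job done as asked, in the order asked, and still so for the second after the job is handed in, while the arm keeps its last pose, push and grip.
It also fails if it takes over 51 s, if anything falls off the work surface, if the arm or the gripper's body presses on something with over 40 N, if the wrist force passes 120 N, or if a joint passes its speed limit or range.

ROBOT

A 6-joint arm with a two-finger parallel gripper is mounted at the origin on the work surface. World frame = base frame: x ahead of the robot, y to its left, z up, the work surface at z = 0. Lengths are in mm, angles in rad, forces in N, time in s.
With the tool pointing down it reaches from about 350 to 775 mm from the base axis. Payload 7.3 kg.
Tool frame: the origin (TCP) lies between the finger pads, 19 mm behind the fingertips; this is the grasp point; z points along the fingers, y is the line along which they close (so a half turn about z gives the same grasp; the last joint's range is limited). The gripper opens to 92 mm and grips with 3 to 60 N. Pads are 19 mm wide; open, the fingers measure 130 mm over their backs; the gripper's body (75 mm by 190 mm) begins 47 mm behind the grasp point.
Start: joints at [-1.289, 0.342, 1.524, -0, 1.275, -0.146], TCP at [217.83, -477.696, 245.541] pointing down, gripper open.
Joint ranges: [-2.53, 2.53], [-0.77, 2.02], [0.04, 2.7], [-1, 4.14], [0.28, 2.66], [-3.11, 3.11]. Speed limits (rad/s): [2.57, 2.57, 3.14, 3.14, 3.14, 3.14].

INTERFACE

Orientations are given as [roll, pitch, yaw] about the fixed x, y, z axes, in that order (R = Rz(yaw) Ry(pitch) Rx(roll)).
In Python, from plant import bot, camrig gives the robot as it stands (bot), with the cameras (camrig).
- The arm moves only by the tool shift_gripper, called as name(argument=value, ...) on one line, values as JSON. Schema: {"type":"object","properties":{"offsets":{"type":"array","items":{"type":"object","properties":{"jaw":{"type":"number"},"sx":{"type":"number"},"sy":{"type":"number"},"sz":{"type":"number"},"twist":{"type":"number"}},"additionalProperties":false,"required":["jaw"]},"minItems":1,"maxItems":5},"only":{"type":"string"},"quiet":{"type":"boolean"},"lines":{"type":"string"}},"required":["offsets"],"additionalProperties":false}. offsets is a list of rows, 1 to 5 of them, each an object with the fields jaw (the finger opening in mm), sx, sy, sz (the shift in units of 5 mm), twist (a turn about the tool's z in units of 0.1 rad); a field left out counts as zero (the opening has to be given); each row is the pose to reach, as a shift and turn from the pose commanded when the call began, along the tool's axes at that moment; what a row does not reach only later rows make up. A row lasts 1/8 s, in which the tool goes at most 62.5 mm and 0.188 rad, less where a joint would pass 70% of its speed; a pose out of reach is approached as far as the arm can. The fingers move at their own pace and stop on an object; the grip force is fixed at half the most. Time passes only in rows, so rows that do not move let the fingers close. The tool returns the time, the measured TCP pose, the force, the opening and the grip force at its end. only (a regular expression) keeps the lines of the reply that match it, lines (a string "A,B") keeps lines A to B, and quiet returns only ok. Input that does not fit is refused with a message, and nothing moves.
- bot.get_obs(): the state, without advancing time (a new reading comes with each control period).
- camrig.capture(name): name is "side" or "top"; returns a dict with "color" (400x640x3 uint8, red, green, blue), "K" (3x3 intrinsics, pixels), "k1" (the pictures are not rectified: a ray, as slopes to the right and down, at radius r is drawn at 1 + k1 r^2 times it, then the intrinsics apply), "R" (3x3) and "t" (3): a world point X has camera coordinates R X + t. Camera axes: x right, y down, z forward; pixel columns grow to the right and rows downward; lengths in mm; the calibration is good to about 2 mm. A picture is of the moment at which its call begins. There is no depth.
- bot.close_job(): hands the job in; it is judged then, once.
The state is a dict: "time": time; "joint_positions": joint angles; "dq": joint speeds; "tau": joint torques, N m; "tool_pos": TCP position; "tcp_rot": TCP orientation; "contact_force": force on the tool from outside, world axes, zero at the start; "moment": the same for the moment, N m; "grip_width": finger opening in mm; "finger_force": force on a finger pad.
Only numpy, scipy, OpenCV 4.12 (cv2) and the standard library are available. Lean on these libraries where they do the work, as an engineer would, in place of code of your own. Each camera call takes 0.05 s, during which the arm holds its last target. There are 200 camera calls.

## Working session

There is one attempt and no reset: what is moved stays moved. The work goes in short steps, Python scripts to look and compute and a tool call to move; the robot and the scene stay as the last step left them, time stands still between calls to the robot, and variables do not carry over. Pictures are saved under pics/ and viewed, at most 10 in all, crops included, and the job is handed in when it is done.

```bash
ls; mkdir -p pics; python3 - <<'E'
from plant import bot, camrig
import cv2,numpy as np
o=bot.get_obs();print(o['time'],o['tool_pos'],o['tcp_rot'],o['grip_width'])
for n in('side','top'):
    c=camrig.capture(n);cv2.imwrite(f'pics/{n}0.png',c['color'][:,:,::-1]);np.savez(f'{n}0.npz',**c)
    print(n,c['K'].tolist(),c['k1'],(-c['R'].T@c['t']).round(),c['R'].round(2).tolist())
E
```

```text
pics
plant.py
0.0 [ 217.71315063 -477.30785956  244.83362547] [-3.14002126e+00 -2.64014444e-04  4.27793965e-01] 91.7407290900441
side [[409.1343388623282, 0.0, 318.8984739527458], [0.0, 409.1343388623282, 203.35146106428604], [0.0, 0.0, 1.0]] 0.006192056881903103 [401. 745. 982.] [[-0.98, -0.2, 0.01], [-0.16, 0.73, -0.67], [0.13, -0.66, -0.74]]
top [[420.8788751076465, 0.0, 326.6060124962853], [0.0, 420.8788751076465, 194.22580441912874], [0.0, 0.0, 1.0]] -0.08779197526130691 [ 304.   13. 1388.] [[0.0, -1.0, 0.02], [-0.98, -0.01, -0.18], [0.18, -0.02, -0.98]]
```

View pics/side0.png

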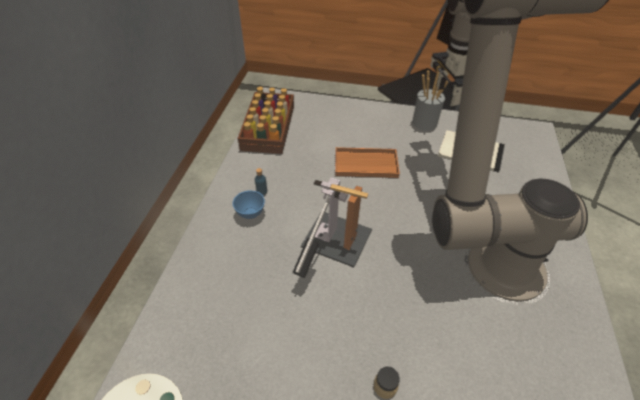

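View pics/top0.png

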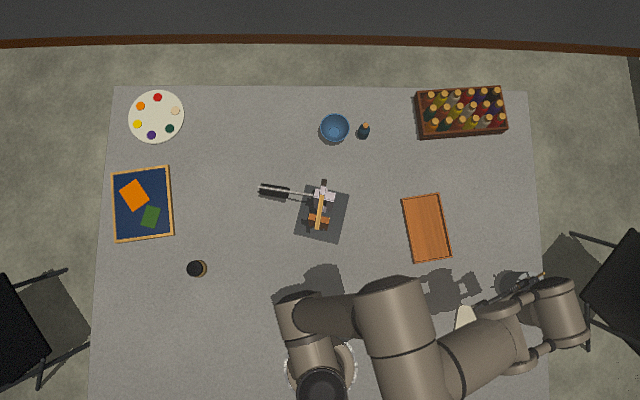

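The side view shows the stand near (340,220), with the brush across its top at (340,188) and the tray at (366,162). In the top view the stand is near (320,210) and the tray near (427,228). I'll zoom in on both.

```bash
python3 - <<'E'
import cv2,numpy as np
a=cv2.imread('pics/side0.png')[140:280,280:410];b=cv2.imread('pics/top0.png')[165:275,250:460]
a=cv2.resize(a,None,fx=4,fy=4,interpolation=cv2.INTER_CUBIC)
b=cv2.resize(b,None,fx=3.8,fy=3.8,interpolation=cv2.INTER_CUBIC)
for im,x0,y0,f in((a,280,140,4),(b,250,165,3.8)):
    for k in range(0,300,10):
        cv2.putText(im,str(x0+k),(int(k*f),8),0,.3,(255,255,255));cv2.putText(im,str(y0+k),(0,int(k*f)+3),0,.3,(255,255,255))
        cv2.line(im,(int(k*f),10),(int(k*f),14),(0,255,0));cv2.line(im,(22,int(k*f)),(26,int(k*f)),(0,255,0))
cv2.imwrite('pics/a.png',a);cv2.imwrite('pics/b.png',b)
E
```

```text
(no output)
```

View pics/a.png

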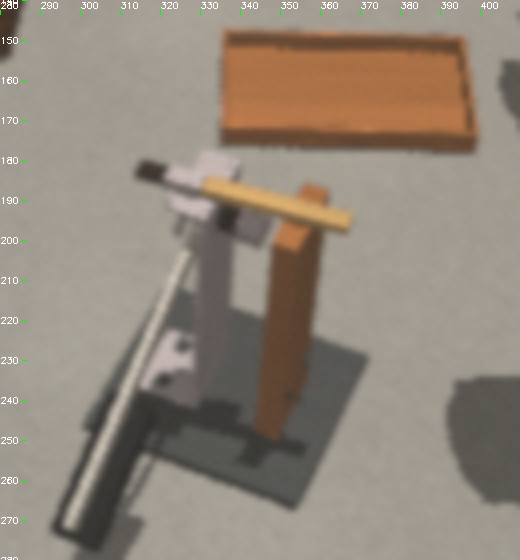

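View pics/b.png

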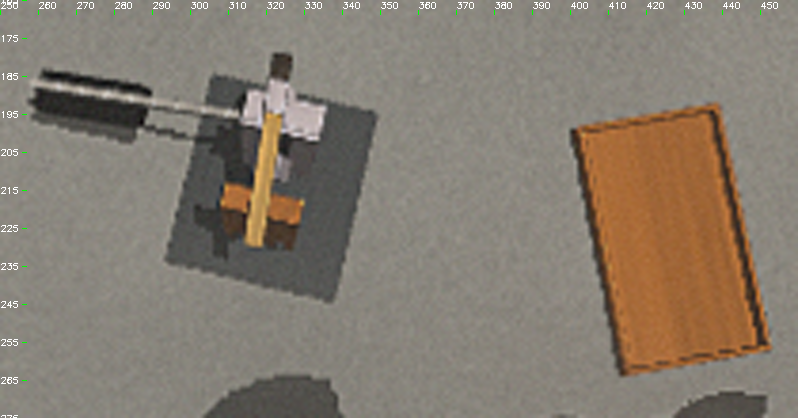

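The crops show the brush handle end at side px (367,196) and top px (317,230), and the bristle tip at top px (324,179). The post, bracket, base and tray corners are all readable, so I'll fit poses to them.

```bash
cat >h.py <<'E'
import numpy as np
from scipy.optimize import least_squares
def proj(c,X):
    p=np.atleast_2d(X)@c['R'].T+c['t'];s=p[:,:2]/p[:,2:];r2=(s**2).sum(1,keepdims=True)
    return (s*(1+c['k1']*r2))@np.diag([c['K'][0,0],c['K'][1,1]])+c['K'][:2,2]
S,T=[dict(np.load(n+'0.npz')) for n in('side','top')]
fs=lambda *p:np.array(p)/4+[280,140]
ft=lambda *p:np.array(p)/3.8+[250,165]
def W(q,L):
    L=np.array(L,float);c,s=np.cos(q[2]),np.sin(q[2])
    return np.c_[q[0]+c*L[:,0]-s*L[:,1],q[1]+s*L[:,0]+c*L[:,1],L[:,2]]
def fit(f,x0,n):
    r=least_squares(lambda q:f(q).ravel(),x0,x_scale=np.maximum(np.abs(x0),.1),loss='soft_l1');print(n,r.x.round(3));print(f(r.x).round(1).tolist());return r.x
E
cat >m.py <<'E'
from h import *
def tray(q):
    L=[[-110,-65,22],[-110,65,22],[110,65,22],[110,-65,22]]
    P=W(q,L); o=[2,3,0,1]
    return np.r_[proj(T,P[[2,3,0,1]])-ft((572,130),(719,104),(768,349),(621,376)),
                 proj(S,P[[3,0,1,2]])-fs((222,30),(465,38),(476,137),(222,128))]
# top corners: far-left=(+x,+y) far-right=(+x,-y) near-right near-left
fit(tray,[330,-300,.2],'tray')
def stand(q):
    b=W(q,[[85+q[3],75,10],[85+q[3],-75,10],[-85+q[3],-75,10],[-85+q[3],75,10]])
    p=W(q,[[-23,30,215],[-23,-30,215],[-41,-30,215],[-41,30,215]])
    k=W(q,[[50,30,215],[50,-30,215],[23,-30,215],[23,30,215]])
    return np.r_[proj(T,b)-ft((212,75),(377,113),(333,302),(165,262)),
     proj(T,p)-ft((224,183),(304,198),(301,222),(221,207)),
     proj(T,k)-ft((246,90),(325,104),(322,140),(243,122)),
     proj(S,b[2:])-fs((368,357),(296,508)),
     proj(S,p[[1,3]])-fs((302,184),(286,250))]
q=fit(stand,[420,0,-.2,0],'stand')
def brush(p):
    b=W(p,[[-65,0,225],[81,0,223]])
    return np.r_[proj(T,b)-ft((255,245),(282,54)),proj(S,b)-fs((351,217),(140,166))]
fit(brush,[420,0,-.1],'brush')
def lamp(a):
    c,s=np.cos(a[0]),np.sin(a[0]);f=lambda x,y,z:[x,y*c-z*s,190+y*s+z*c]
    b=W(q,[f(34,230,9),f(34,0,9)])
    return np.r_[proj(T,b[:1])-ft((33,86)),proj(S,b[:1])-fs((68,525))]
fit(lamp,[-.4],'lamp')
E
python3 m.py
```

```text
tray [ 4.44507e+02 -3.43480e+02  1.68000e-01]
[[-0.3, -1.1], [-1.2, -0.4], [-0.4, 0.5], [-0.2, 0.3], [0.0, -0.9], [0.3, -1.0], [1.1, -0.8], [-0.3, -0.6]]
stand [ 4.81134e+02  2.16900e+00 -2.32000e-01  7.98300e+00]
[[-0.3, -0.5], [-0.0, 0.0], [-0.1, 0.1], [-0.5, -0.2], [0.1, -0.7], [-0.2, 0.4], [-0.9, 0.3], [-0.6, -0.8], [0.5, -1.0], [0.3, 0.3], [-1.1, -0.1], [-1.0, -0.3], [0.6, -1.6], [0.5, -1.7], [0.4, -1.7], [2.3, -0.9]]
brush [ 4.80013e+02  6.49000e+00 -1.36000e-01]
[[-0.6, 0.5], [-0.3, -0.1], [0.4, -0.5], [-0.6, -1.0]]
lamp [-0.477]
[[0.2, -0.7], [-0.0, 0.3]]
```

```bash
cat >g.py <<'E'
import sys,numpy as np
from scipy.spatial.transform import Rotation as Ro
from plant import bot, camrig
o=bot.get_obs();R=Ro.from_euler('xyz',o['tcp_rot']).as_matrix()
x,y,z,yaw=map(float,sys.argv[1:5])
d=R.T@(np.array([x,y,z])-o['tool_pos'])
t=-(yaw-o['tcp_rot'][2]);t=(t+np.pi/2)%np.pi-np.pi/2
print('shift',d.round(1),'turn',round(t,3),'| pos',np.round(o['tool_pos'],1),'yaw',round(o['tcp_rot'][2],3),'q6',round(o['joint_positions'][5],2),'F',np.round(o['contact_force'],1),'M',np.round(o['moment'],2),'w',round(o['grip_width'],1),'ff',np.round(o['finger_force'],1),'t',round(o['time'],2))
E
python3 g.py 480 6 290 -.136
```

```text
shift [ 439.2 -331.   -44.6] turn 0.564 | pos [ 217.7 -477.3  244.9] yaw 0.428 q6 -0.15 F [-0.6  0.9  0. ] M [-0.01  0.03  0.02] w 91.7 ff 0.0 t 0.1
```

The manual's scale: shifts go in units of 5 mm and turns go in units of 0.1 rad. Converting my numbers, 230 mm is 46, 185 mm is 37, 0.564 rad is 5.64.

shift_gripper(offsets=[{"jaw": 92, "sx": 9, "sy": -6.8, "sz": -6, "twist": 1}, {"jaw": 92, "sx": 18.6, "sy": -14, "sz": -9, "twist": 2.8}, {"jaw": 92, "sx": 28, "sy": -21.2, "sz": -9, "twist": 4.6}, {"jaw": 92, "sx": 37, "sy": -28, "sz": -9, "twist": 5.6}, {"jaw": 92, "sx": 46, "sy": -34.8, "sz": -9, "twist": 5.64}])

```text
time: 0.72
tool_pos: [355.4, -222.0, 290.4]
tcp_rot: [-3.141, -0.0, -0.138]
contact_force: [0.4, 0.4, 1.0]
grip_width: 91.5
finger_force: 0.0
```

```bash
python3 g.py 480 6 290 -.136
```

```text
shift [  92.1 -243.     0.5] turn -0.002 | pos [ 355.4 -222.   290.4] yaw -0.138 q6 0.97 F [0.4 0.4 1. ] M [ 0.04 -0.02 -0.01] w 91.5 ff 0.0 t 0.72
```

Converted, -243 mm is -48.6, -220 mm is -44.

shift_gripper(offsets=[{"jaw": 70, "sx": 4.2, "sy": -11.2}, {"jaw": 70, "sx": 8.4, "sy": -22.4}, {"jaw": 70, "sx": 12.6, "sy": -33.6}, {"jaw": 70, "sx": 16.8, "sy": -44}, {"jaw": 70, "sx": 18.4, "sy": -48.6}])

```text
time: 1.35
tool_pos: [479.7, 6.9, 290.0]
tcp_rot: [-3.141, 0.001, -0.133]
contact_force: [-0.5, -1.0, -0.3]
grip_width: 70.0
finger_force: 0.0
```

shift_gripper(offsets=[{"jaw": 70}, {"jaw": 70}])

```text
time: 1.6
tool_pos: [478.6, 3.7, 290.2]
tcp_rot: [3.141, 0.001, -0.136]
contact_force: [-0.8, 0.1, -0.2]
grip_width: 69.8
finger_force: 0.0
```

```bash
python3 g.py 480 6 231 -.136; python3 - <<'E'
from plant import bot, camrig
import cv2,numpy as np
from h import *
c=camrig.capture('side');im=c['color'][:,:,::-1].copy()
b=cv2.resize(im[100:280,260:440],None,fx=3,fy=3,interpolation=cv2.INTER_CUBIC)
cv2.imwrite('pics/s1.png',b)
E
```

```text
shift [ 1.1 -2.5 59.2] turn -0.0 | pos [478.6   3.7 290.2] yaw -0.136 q6 1.56 F [-0.8  0.1 -0.2] M [ 0.04  0.07 -0.03] w 69.8 ff 0.0 t 1.6
```

View pics/s1.png

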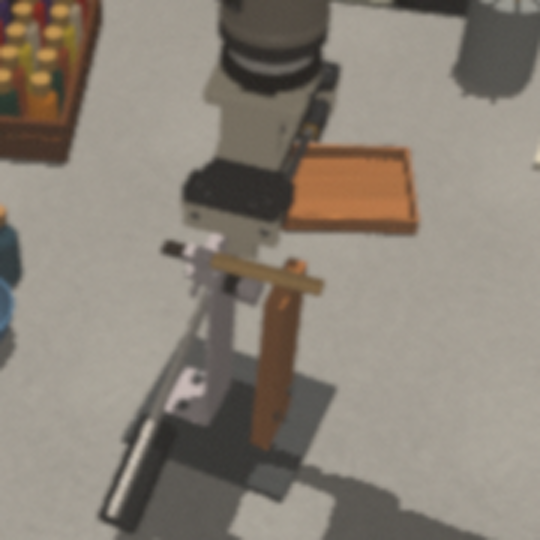

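The picture shows the gripper above the stand, with its near finger at about (240,240) over the brush. It is aligned across the brush, so I'll descend and grip.

shift_gripper(offsets=[{"jaw": 60, "sx": 0.2, "sy": -0.5, "sz": 6}, {"jaw": 60, "sx": 0.2, "sy": -0.5, "sz": 10}, {"jaw": 60, "sx": 0.2, "sy": -0.5, "sz": 11.8}, {"jaw": 60, "sx": 0.2, "sy": -0.5, "sz": 11.8}])

```text
time: 2.15
tool_pos: [480.2, 6.0, 231.5]
tcp_rot: [3.141, 0.0, -0.137]
contact_force: [-0.3, 1.3, -0.4]
grip_width: 60.4
finger_force: 0.0
```

```bash
python3 g.py 480 6 231 -.136
```

```text
shift [-0.2  0.   0.5] turn -0.001 | pos [480.2   6.  231.5] yaw -0.137 q6 1.56 F [-0.3  1.3 -0.4] M [0.06 0.01 0.01] w 60.4 ff 0.0 t 2.15
```

shift_gripper(offsets=[{"jaw": 0}, {"jaw": 0}, {"jaw": 0}, {"jaw": 0}, {"jaw": 0}])

```text
time: 2.78
tool_pos: [480.4, 6.7, 231.5]
tcp_rot: [3.141, -0.0, -0.136]
contact_force: [0.0, 0.7, 0.6]
grip_width: 14.5
finger_force: 0.2
```

```bash
python3 g.py 480 6 231 -.136
```

```text
shift [-0.3  0.7  0.5] turn -0.0 | pos [480.4   6.7 231.5] yaw -0.136 q6 1.56 F [0.  0.7 0.6] M [ 0.05 -0.    0.01] w 14.5 ff 0.2 t 2.77
```

shift_gripper(offsets=[{"jaw": 0}, {"jaw": 0, "sz": -4}, {"jaw": 0, "sz": -12}, {"jaw": 0, "sz": -12}])

```text
time: 3.28
tool_pos: [481.7, 6.5, 294.1]
tcp_rot: [3.141, -0.006, -0.136]
contact_force: [-0.2, 0.0, -1.0]
grip_width: 13.9
finger_force: 30.0
```

```bash
python3 g.py 436.6 -344.8 120 .168
```

```text
shift [  2.  354.1 174.2] turn -0.304 | pos [481.7   6.5 294.1] yaw -0.136 q6 1.56 F [-0.2  0.  -1. ] M [ 0.03 -0.02 -0.01] w 13.9 ff 30.0 t 3.27
```

shift_gripper(offsets=[{"jaw": 0, "sy": 10, "twist": -0.6}, {"jaw": 0, "sy": 21.6, "twist": -1.2}, {"jaw": 0, "sx": 0.2, "sy": 33.2, "sz": 2, "twist": -2}, {"jaw": 0, "sx": 0.4, "sy": 44.8, "sz": 8, "twist": -2.6}, {"jaw": 0, "sx": 0.4, "sy": 55, "sz": 14, "twist": -3.04}])

```text
time: 3.9
tool_pos: [444.4, -267.8, 220.1]
tcp_rot: [-3.142, -0.0, 0.169]
contact_force: [0.8, 0.1, -0.1]
grip_width: 13.5
finger_force: 30.0
```

```bash
python3 g.py 436.6 -344.8 60 .168
```

```text
shift [-20.6  74.6 160.1] turn 0.001 | pos [ 444.4 -267.8  220.1] yaw 0.169 q6 0.71 F [ 0.8  0.1 -0.1] M [ 0.02 -0.06  0.01] w 13.5 ff 30.0 t 3.9
```

shift_gripper(offsets=[{"jaw": 0}, {"jaw": 0}])

```text
time: 4.15
tool_pos: [444.8, -265.7, 220.9]
tcp_rot: [-3.14, 0.001, 0.167]
contact_force: [0.1, -0.2, -0.4]
grip_width: 13.9
finger_force: 30.0
```

```bash
python3 g.py 436.6 -344.8 60 .168
```

```text
shift [-21.1  76.8 160.8] turn -0.001 | pos [ 444.8 -265.7  220.9] yaw 0.167 q6 0.72 F [ 0.1 -0.2 -0.4] M [ 0.07 -0.01  0.02] w 13.9 ff 30.0 t 4.15
```

shift_gripper(offsets=[{"jaw": 0, "sx": -2, "sy": 8, "sz": 6}, {"jaw": 0, "sx": -4.2, "sy": 15.4, "sz": 15}, {"jaw": 0, "sx": -4.2, "sy": 15.4, "sz": 26}, {"jaw": 0, "sx": -4.2, "sy": 15.4, "sz": 32.2}, {"jaw": 0, "sx": -4.2, "sy": 15.4, "sz": 32.2}])

```text
time: 4.78
tool_pos: [437.0, -343.4, 59.2]
tcp_rot: [-3.138, 0.002, 0.169]
contact_force: [0.1, -0.1, -0.5]
grip_width: 13.7
finger_force: 30.0
```

```bash
python3 g.py 436.6 -344.8 27 .168
python3 - <<'E'
from plant import bot, camrig
import cv2,numpy as np
a=[cv2.resize(camrig.capture(n)['color'][y:y+120,x:x+120,::-1],None,fx=3.3,fy=3.3,interpolation=cv2.INTER_CUBIC) for n,x,y in(('side',310,90),('top',370,170))]
cv2.imwrite('pics/s2.png',np.hstack(a))
E
```

```text
shift [-0.5  1.4 32.2] turn 0.001 | pos [ 437.  -343.4   59.2] yaw 0.169 q6 0.6 F [ 0.1 -0.1 -0.5] M [ 0.05  0.02 -0.01] w 13.7 ff 30.0 t 4.78
```

View pics/s2.png

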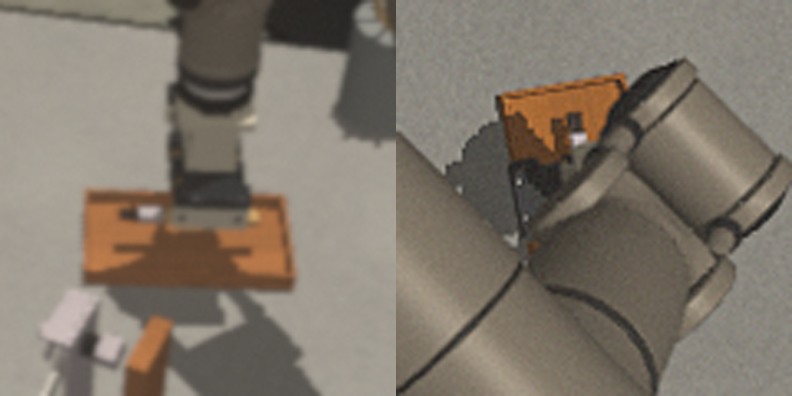

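The brush is held level over the tray: its bristles show at (150,213) in the left panel, inside the walls and about parallel to them. Next I lower and release.

Converted, 1 mm is 0.2, 32 mm is 6.4.

shift_gripper(offsets=[{"jaw": 0, "sy": 0.2, "sz": 4}, {"jaw": 0, "sy": 0.2, "sz": 6}, {"jaw": 0, "sy": 0.2, "sz": 6.4}, {"jaw": 0, "sy": 0.2, "sz": 6.4}])

```text
time: 5.38
tool_pos: [437.8, -346.7, 29.3]
tcp_rot: [3.14, -0.001, 0.168]
contact_force: [-0.5, -0.8, -0.2]
grip_width: 13.8
finger_force: 30.0
```

```bash
python3 g.py 436.6 -344.8 27 .168
```

```text
shift [-0.8 -2.1  2.3] turn -0.0 | pos [ 437.8 -346.7   29.3] yaw 0.168 q6 0.6 F [-0.5 -0.8 -0.2] M [ 0.01 -0.02 -0.02] w 13.8 ff 30.0 t 5.38
```

shift_gripper(offsets=[{"jaw": 36}, {"jaw": 36}, {"jaw": 36}, {"jaw": 36}])

```text
time: 5.88
tool_pos: [437.3, -346.6, 28.6]
tcp_rot: [3.141, -0.0, 0.168]
contact_force: [0.3, 1.1, -0.2]
grip_width: 35.8
finger_force: 0.0
```

shift_gripper(offsets=[{"jaw": 36, "sz": -4}, {"jaw": 36, "sz": -16}, {"jaw": 36, "sz": -28}, {"jaw": 36, "sz": -40}, {"jaw": 36, "sz": -52}])

```text
time: 6.5
tool_pos: [437.1, -346.2, 290.6]
tcp_rot: [3.141, -0.0, 0.168]
contact_force: [-0.4, -1.0, -0.4]
grip_width: 35.8
finger_force: 0.0
```

```bash
python3 g.py 481.1 2.2 290 -.232
```

```text
shift [ 101.6 -336.2    0.6] turn 0.4 | pos [ 437.1 -346.2  290.6] yaw 0.168 q6 0.6 F [-0.4 -1.  -0.4] M [-0.03  0.    0.01] w 35.8 ff 0.0 t 6.5
```

shift_gripper(offsets=[{"jaw": 44, "sx": 3.4, "sy": -11.2, "twist": 1}, {"jaw": 44, "sx": 6.8, "sy": -22.4, "twist": 2}, {"jaw": 44, "sx": 10.2, "sy": -33.6, "twist": 3}, {"jaw": 44, "sx": 13.6, "sy": -44.8, "twist": 4}, {"jaw": 44, "sx": 16.8, "sy": -56, "twist": 4}])

```text
time: 7.12
tool_pos: [473.3, -54.6, 288.7]
tcp_rot: [3.142, -0.001, -0.234]
contact_force: [1.1, -0.3, 1.8]
grip_width: 43.9
finger_force: 0.0
```

```bash
python3 g.py 481.1 2.2 290 -.232
python3 - <<'E'
from plant import bot, camrig
import cv2,numpy as np
a=[cv2.resize(camrig.capture(n)['color'][y:y+130,x:x+120,::-1],None,fx=3.3,fy=3.3,interpolation=cv2.INTER_CUBIC) for n,x,y in(('side',310,120),('top',370,170))]
cv2.imwrite('pics/s3.png',np.hstack(a))
E
```

```text
shift [ -5.6 -57.   -1.4] turn -0.002 | pos [473.3 -54.6 288.7] yaw -0.234 q6 1.53 F [ 1.1 -0.3  1.8] M [ 0.08 -0.02 -0.01] w 43.9 ff 0.0 t 7.12
```

View pics/s3.png

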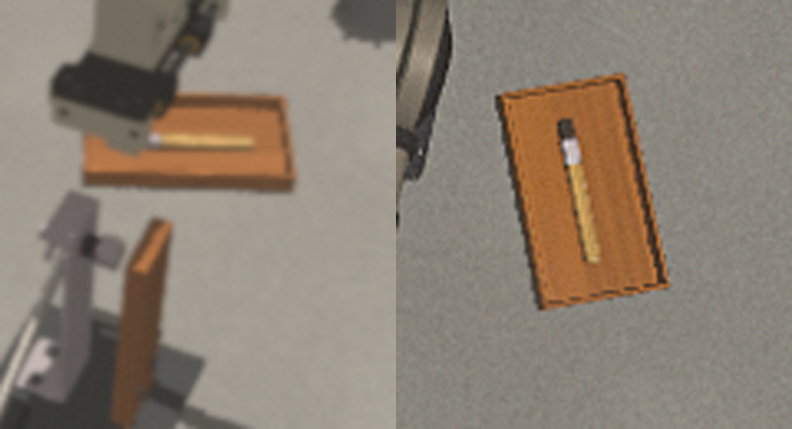

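The brush lies flat in the tray, clear of the gripper (right panel, (567,125) to (592,262)). In the left panel the bolt head is visible at (105,248). I'll check the stand fit against it, then move over the gap.

```bash
python3 - <<'E'
from h import *
q=[481.1,2.2,-.232]
P=proj(S,W(q,[[-23,-30,215],[-41,-30,215],[-41,30,215],[-23,30,215],[0,0,190],[-9,0,190]]))
print(((P-[310,120])*3.3).round(0).tolist())
E
```

```text
[[151.0, 212.0], [172.0, 219.0], [145.0, 269.0], [123.0, 262.0], [109.0, 249.0], [119.0, 253.0]]
```

shift_gripper(offsets=[{"jaw": 44, "sx": -1.1, "sy": -9}, {"jaw": 44, "sx": -1.1, "sy": -11.4}, {"jaw": 44, "sx": -1.1, "sy": -11.4}, {"jaw": 44, "sx": -1.1, "sy": -11.4}])

```text
time: 7.72
tool_pos: [481.2, -0.8, 288.4]
tcp_rot: [3.141, 0.0, -0.233]
contact_force: [-0.1, 0.2, -0.0]
grip_width: 44.2
finger_force: 0.0
```

```bash
python3 g.py 481.1 2.2 185 -.232
```

```text
shift [ -0.7  -3.  103.4] turn -0.001 | pos [481.2  -0.8 288.4] yaw -0.233 q6 1.64 F [-0.1  0.2 -0. ] M [-0.    0.04 -0.01] w 44.2 ff 0.0 t 7.72
```

shift_gripper(offsets=[{"jaw": 44, "sx": -0.14, "sy": -0.5, "sz": 8}, {"jaw": 44, "sx": -0.14, "sy": -0.5, "sz": 12}, {"jaw": 44, "sx": -0.14, "sy": -0.5, "sz": 12}])

```text
time: 8.1
tool_pos: [480.2, 1.9, 227.3]
tcp_rot: [3.141, 0.003, -0.234]
contact_force: [0.1, 0.7, 0.8]
grip_width: 43.9
finger_force: 0.0
```

```bash
python3 g.py 481.1 2.2 185 -.232
```

```text
shift [ 0.9 -0.5 42.3] turn -0.002 | pos [480.2   1.9 227.3] yaw -0.234 q6 1.65 F [0.1 0.7 0.8] M [ 0.02 -0.   -0.01] w 43.9 ff 0.0 t 8.1
```

shift_gripper(offsets=[{"jaw": 44, "sz": 3}, {"jaw": 44, "sz": 5}, {"jaw": 44, "sz": 5}])

```text
time: 8.48
tool_pos: [481.0, 2.6, 203.5]
tcp_rot: [3.141, 0.0, -0.233]
contact_force: [0.0, -0.5, 0.7]
grip_width: 44.3
finger_force: 0.0
```

```bash
python3 g.py 481.1 2.2 185 -.232
```

```text
shift [ 0.2  0.4 18.5] turn -0.001 | pos [481.    2.6 203.5] yaw -0.233 q6 1.65 F [ 0.  -0.5  0.7] M [ 0.05  0.01 -0.03] w 44.3 ff 0.0 t 8.47
```

shift_gripper(offsets=[{"jaw": 44, "sz": 3.6}, {"jaw": 36, "sz": 3.6}, {"jaw": 34, "sz": 3.6}, {"jaw": 34, "sz": 3.6}])

```text
time: 8.98
tool_pos: [481.5, 2.8, 186.3]
tcp_rot: [3.142, -0.001, -0.232]
contact_force: [0.8, -0.5, 0.2]
grip_width: 34.0
finger_force: 0.0
```

```bash
python3 g.py 481.1 2.2 190 -.232
```

```text
shift [-0.2  0.7 -3.7] turn -0.0 | pos [481.5   2.8 186.3] yaw -0.232 q6 1.65 F [ 0.8 -0.5  0.2] M [-0.    0.02 -0.01] w 34.0 ff 0.0 t 8.97
```

shift_gripper(offsets=[{"jaw": 0}, {"jaw": 0}, {"jaw": 0}])

```text
time: 9.35
tool_pos: [481.1, 1.5, 186.0]
tcp_rot: [3.139, -0.001, -0.232]
contact_force: [-1.7, -6.9, 1.6]
grip_width: 26.5
finger_force: 30.0
```

```bash
python3 g.py 481.1 2.2 190 -.232
```

```text
shift [-0.1 -0.7 -4. ] turn -0.0 | pos [481.1   1.5 186. ] yaw -0.232 q6 1.65 F [-1.7 -6.9  1.6] M [-1.01  0.32 -0.05] w 26.5 ff 30.0 t 9.35
```

Converted, -1 mm is -0.2, 1 mm is 0.2.

shift_gripper(offsets=[{"jaw": 0, "sy": 0.1, "sz": -0.2}, {"jaw": 0, "sy": 0.2, "sz": -0.6}, {"jaw": 0, "sy": 0.2, "sz": -0.8}, {"jaw": 0, "sy": 0.2, "sz": -0.8}])

```text
time: 9.85
tool_pos: [480.7, 1.5, 187.1]
tcp_rot: [3.141, 0.002, -0.233]
contact_force: [7.3, -3.2, -22.4]
grip_width: 26.0
finger_force: 30.0
```

```bash
python3 g.py 481.1 2.2 190 -.232
```

```text
shift [ 0.2 -0.7 -2.9] turn -0.001 | pos [480.7   1.5 187.1] yaw -0.233 q6 1.65 F [  7.3  -3.2 -22.4] M [-0.53 -1.11 -0.22] w 26.0 ff 30.0 t 9.85
```

Converted, 7 mm is 1.4, 6 mm is 1.2.

shift_gripper(offsets=[{"jaw": 29, "sy": 0.4}, {"jaw": 32, "sy": 0.8, "sz": -0.4}, {"jaw": 32, "sy": 1.2, "sz": -0.8}, {"jaw": 32, "sy": 1.4, "sz": -1}, {"jaw": 32, "sy": 1.4, "sz": -1}])

```text
time: 10.48
tool_pos: [479.3, -2.9, 194.6]
tcp_rot: [-3.138, 0.0, -0.232]
contact_force: [1.3, 8.2, -4.6]
grip_width: 32.2
finger_force: 4.8
```

```bash
python3 g.py 481.1 2.2 190 -.232
```

```text
shift [ 0.6 -5.4  4.6] turn -0.0 | pos [479.3  -2.9 194.6] yaw -0.232 q6 1.63 F [ 1.3  8.2 -4.6] M [ 1.45 -0.3   0.01] w 32.2 ff 4.8 t 10.47
```

Converted, -5 mm is -1, -4 mm is -0.8.

shift_gripper(offsets=[{"jaw": 27, "sy": -0.5}, {"jaw": 0, "sy": -0.8}, {"jaw": 0, "sy": -1}, {"jaw": 0, "sy": -1}, {"jaw": 0, "sy": -1}])

```text
time: 11.1
tool_pos: [480.3, 1.5, 194.6]
tcp_rot: [-3.139, 0.0, -0.232]
contact_force: [1.3, 5.9, -4.2]
grip_width: 22.4
finger_force: 30.0
```

```bash
python3 g.py 481.1 2.2 190 -.232
```

```text
shift [ 0.6 -0.8  4.6] turn -0.0 | pos [480.3   1.5 194.6] yaw -0.232 q6 1.64 F [ 1.3  5.9 -4.2] M [ 1.06 -0.13  0.02] w 22.4 ff 30.0 t 11.1
```

shift_gripper(offsets=[{"jaw": 0, "sy": -0.12, "sz": 0.08}, {"jaw": 0, "sy": -0.12, "sz": 0.08}, {"jaw": 0, "sy": -0.12, "sz": 0.08}, {"jaw": 0, "sy": -0.12, "sz": 0.08}])

```text
time: 11.6
tool_pos: [480.3, 1.5, 194.6]
tcp_rot: [-3.14, 0.0, -0.232]
contact_force: [-1.3, 5.3, 1.7]
grip_width: 22.2
finger_force: 30.0
```

```bash
python3 - <<'E'
from plant import bot, camrig
import cv2,numpy as np
from h import *
w=[bot.get_obs()['grip_width']]
q=[481.1,2.2,-.232]
a=[]
for n,x,y,C in(('side',270,150,S),('top',245,150,T)):
    for i in range(3): im=camrig.capture(n)['color'][:,:,::-1]; w.append(bot.get_obs()['grip_width'])
    f=4.4
    b=cv2.resize(im[y:y+120,x:x+90],None,fx=f,fy=f,interpolation=cv2.INTER_CUBIC)
    for t,col in((-.1,(0,0,255)),(0,(0,255,0)),(.1,(255,0,0))):
        c,s=np.cos(t),np.sin(t)
        P=W(q,[[34,Y*c-9*s,190+Y*s+9*c] for Y in(230,210)])
        P=((proj(C,P)-[x,y]+.5)*f).astype(int)
        cv2.line(b,tuple(map(int,P[0])),tuple(map(int,P[1])),col,1)
    a.append(b)
print(np.round(w,2))
cv2.imwrite('pics/s4.png',np.hstack(a))
E
```

```text
[22.23 22.28 22.43 22.22 22.28 22.39 22.29]
```

View pics/s4.png

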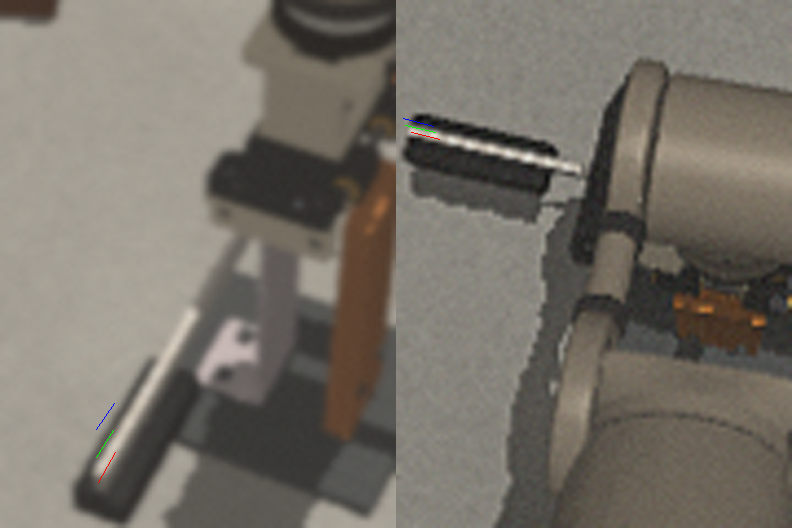

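The bar end sits near (98,478) in the left panel. That is about level to −0.08 rad against the overlay, but the picks carry a 1–2 px bias. I'll measure the bar more carefully against the initial image, using the stand as reference.

```bash
cat >lv.py <<'E'
from h import *
import m
from plant import bot, camrig
from scipy.ndimage import gaussian_filter,map_coordinates
def bar(q,t,Ys):
    c,s=np.cos(t),np.sin(t);return W(q,[[34,Y*c-9*s,190+Y*s+9*c] for Y in Ys])
def resid(C,img,q,t,off,Ys):
    # signed pixel distance from predicted bar line to bright ridge, along the normal
    P=proj(C,bar(q,t,Ys))+off;d=P[-1]-P[0];d/=np.hypot(*d);n=np.array([-d[1],d[0]])
    k=np.arange(-5,5.1,.25);out=[]
    for p in P:
        v=map_coordinates(img,[p[1]+k*n[1],p[0]+k*n[0]],order=1)
        i=v.argmax();sl=slice(max(i-6,0),i+7);w=np.clip(v[sl]-v[sl].min(),0,None)
        out.append((w*k[sl]).sum()/w.sum())
    return np.array(out)
g=lambda n:gaussian_filter(np.mean([camrig.capture(n)['color'].astype(float).mean(2) for _ in range(6)],0),.4)
I={('S',1):g('side'),('T',1):g('top'),('S',0):S['color'].astype(float).mean(2),('T',0):T['color'].astype(float).mean(2)}
Y1=np.arange(145,226,5);Y1s=np.arange(110,226,5)
def F(u):
    q=u[:3];o={'S':u[5:7],'T':u[7:9]}
    r=[resid({'S':S,'T':T}[c],I[c,k],q,u[3+k],o[c],Y1s if c=='S' else Y1) for c in 'ST' for k in(0,1)]
    st=m.stand(np.r_[q,m.q[3]]);st[:12]+=o['T'];st[12:]+=o['S']
    return np.r_[np.concatenate(r)*.6,st.ravel()*.7,u[5:]*.7]
for t1 in(-.06,0.):
    r=least_squares(F,np.r_[m.q[:3],-.477,t1,0,1,0,0],x_scale=[1,1,.01,.01,.01,1,1,1,1],diff_step=1e-3,loss='soft_l1')
    print(r.cost.round(2),r.x.round(3)); print(np.abs(r.fun[:80]).mean().round(2))
print(bot.get_obs()['grip_width'])
E
python3 lv.py | tail -5
```

```text
0.16
6.06 [ 4.822e+02  3.534e+00 -2.300e-01 -4.490e-01 -6.300e-02 -1.030e-01
  1.153e+00  7.420e-01  3.790e-01]
0.13
22.39549477520744
```

shift_gripper(offsets=[{"jaw": 0, "sy": 0.3, "sz": -0.2}, {"jaw": 0, "sy": 0.6, "sz": -0.4}, {"jaw": 0, "sy": 0.6, "sz": -0.4}, {"jaw": 0}, {"jaw": 0}])

```text
time: 13.12
tool_pos: [480.3, 1.6, 195.1]
tcp_rot: [-3.14, -0.0, -0.232]
contact_force: [-2.0, 6.3, 6.8]
grip_width: 21.7
finger_force: 30.0
```

```bash
python3 g.py 481.1 2.2 190 -.232; python3 lv.py | tail -5
```

```text
shift [ 0.6 -0.8  5.1] turn 0.0 | pos [480.3   1.6 195.1] yaw -0.232 q6 1.64 F [-2.   6.3  6.8] M [ 0.91  0.55 -0.05] w 21.7 ff 30.0 t 13.12
0.17
6.42 [ 4.81732e+02  3.38200e+00 -2.31000e-01 -4.49000e-01 -2.10000e-02
 -2.68000e-01  1.07200e+00  7.00000e-01  2.37000e-01]
0.14
21.829824221048142
```

The jiggle improved the level from −0.06 to −0.02, and the opening fell to 21.8. I'll do it once more.

Converted, 4 mm is 0.8, -3 mm is -0.6.

shift_gripper(offsets=[{"jaw": 0, "sy": 0.4, "sz": -0.3}, {"jaw": 0, "sy": 0.8, "sz": -0.6}, {"jaw": 0, "sy": 0.8, "sz": -0.6}, {"jaw": 0, "sy": -0.14, "sz": 0.06}, {"jaw": 0, "sy": -0.14, "sz": 0.06}])

```text
time: 14.35
tool_pos: [480.3, 1.6, 195.3]
tcp_rot: [3.141, -0.0, -0.232]
contact_force: [-5.2, 3.6, 10.7]
grip_width: 21.7
finger_force: 30.0
```

shift_gripper(offsets=[{"jaw": 0}, {"jaw": 0}, {"jaw": 0}])

```text
time: 14.72
tool_pos: [480.3, 1.6, 195.3]
tcp_rot: [-3.141, -0.0, -0.232]
contact_force: [-5.6, 4.8, 10.7]
grip_width: 21.6
finger_force: 30.0
```

```bash
python3 g.py 481.1 2.2 190 -.232; python3 lv.py | tail -5
```

```text
shift [ 0.6 -0.8  5.3] turn -0.0 | pos [480.3   1.6 195.3] yaw -0.232 q6 1.65 F [-5.6  4.8 10.7] M [ 0.45  0.95 -0.02] w 21.6 ff 30.0 t 14.72
0.17
4.55 [ 4.81624e+02  3.36700e+00 -2.31000e-01 -4.44000e-01 -1.20000e-02
 -2.08000e-01  1.11100e+00  6.86000e-01  2.62000e-01]
0.11
21.65537906809133
```

```bash
python3 - <<'E'
from plant import bot, camrig
print(bot.close_job())
E
```

```text
the job is handed in; nothing more can be done
None
```

The job is handed in: the brush lies released in the tray, and the lamp arm measures level to about 0.01 rad by camera, with the gripper still holding the bolt head at 30 N.

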